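# Move the plug gauges to the soak block, keeping their order

## Robot

A 6-joint arm with a two-finger parallel gripper is mounted at the origin on the work surface; the furniture and walls round the work are solid. World frame = base frame: x ahead of the robot, y to its left, z up, the work surface at z = 0. Lengths are in mm, angles in degrees, forces in N, time in s.
With the tool pointing down it reaches from about 300 to 850 mm from the base axis. Payload 4.2 kg.
Tool frame: the origin (TCP) lies midway between the tips of the shut fingers; the grasp point (between the pads) lies 19 mm behind it (env.tcp_to_grasp is the distance from the TCP to the grasp point, in mm); z points along the fingers, x is the direction in which the jaws open and shut, and the axes are right-handed (so a half turn about z gives the same grasp; the last joint's range is limited). The gripper opens to 91 mm and grips with 3 to 60 N. Pads are 32 mm wide; open, the fingers measure 118 mm over their backs; the gripper's body (76 mm by 178 mm) begins 60 mm behind the grasp point.
Start: joints at [-71.219, 18.312, 89.639, -0, 72.044, -1.146], TCP at [195.981, -540.587, 213.976] pointing down, gripper open.
Joint ranges: [-177.97, 177.97], [-48.28, 115.42], [12.27, 149.76], [-77.06, 257.06], [2.81, 150.46], [-146.56, 146.56]. Speed limits (degrees/s): [147.25, 147.25, 180, 180, 180, 180].

## Interface

Orientations are given as [roll, pitch, yaw] about the fixed x, y, z axes, in that order (R = Rz(yaw) Ry(pitch) Rx(roll)).
In Python, from workcell import env gives the robot as it stands.
- The arm moves only by the tool drive_tool, never from a script. Its argument "motion" is a list of rows, each a list of 2 entries, a list of its own where there are three numbers: the shift along the world's x, y, z in m, then the turn, a rotation vector about the world's x, y, z in rad. In form: [[[dx, dy, dz], [wx, wy, wz]], ...]. A call has exactly 10 rows; each row shifts and turns the commanded pose from where the row before left it; what a row does not reach is not made up. A row lasts 1/12 s, in which the tool goes at most 41.7 mm and 7.16 degrees, less where a joint would pass 70% of its speed; a pose out of reach is approached as far as the arm can. A call is refused whole if a number of a shift passes 0.0417 or a number of a turn 0.125, either way. A call with a gripper value outside its range is refused whole. "claw" is the opening, from 0 (shut) to 1 (fully open), set as the call begins (left out, the last holds). The fingers move at their own pace and stop on an object; "force" is the grip in N (left out, the last holds). Time passes only in rows, so rows that do not move let the fingers close, or fill a call up. It gives the time, the measured TCP pose, the force and the opening at its end, in the units of the state.
- env.state(): the state, without advancing time (a new reading comes with each control period).
- env.grab_frame(name): name is "scene" or "top" or "wrist"; returns the picture (480x640x3 uint8, red, green, blue); there is no depth.
- env.camera_params(name): a dict with "fov_y" (degrees; the focal length in pixels is half the picture's height over the tangent of half this angle, whatever the lens; pixels are square), "cx", "cy" (the principal point, pixels), "pose" (4x4, takes a point from camera to world coordinates). Camera axes: x right, y down, z forward; pixel columns grow to the right and rows downward; lengths in mm; the calibration is good to about 2 mm. The wrist camera is an equidistant fisheye: a pixel r from the principal point sees the ray r / f radians off the axis. A picture is of the moment at which its call begins: read the wrist's pose just before it. camera_params takes no time and is no camera call; for the wrist camera it gives the pose at the moment of the call.
- env.job_done(): hands the job in, once; it reports no verdict.
The state is a dict: "time_s": time; "qpos": joint angles; "qvel": joint speeds; "effort": joint torques, N m; "ee_pos": TCP position; "ee_rot": TCP orientation; "force": force on the tool from outside, world axes, zero at the start; "torque": the same for the moment, N m; "gripper_width": finger opening in mm.
Only numpy, scipy, OpenCV 4.12 (cv2) and the standard library are available. Lean on these libraries where they do the work, as an engineer would, in place of code of your own. Each camera call takes 0.05 s, during which the arm holds its last target.

## Task

Take the four plug gauges out of their protective cups in the grey transit rack and stand them upright in the nests of the aluminium soak block, so they come to temperature for measuring. Keep them in the same order: the gauge that stands nearest the robot in the transit rack goes in the nest next to the white thermometer, the second nearest in the next nest, and so on along the row. They are precision pieces: keep each one upright and set it down before letting go, never drop it or knock it over.

Things in the scene. Friction and masses are not known exactly. Their poses are not given: they have to be found in the camera images.
- gauge_red: loose steel plug gauge with red grip, nose down in the red cup at the start. Origin: centre of its flat lower face; z up its axis; round, yaw means nothing. Up from the origin: steel cylinder 22 mm dia to 40 mm, 13 mm neck to 48 mm, red round grip 21 mm dia to 98 mm (hold it at 52 to 94 mm). Stands by itself. 0.09 to 0.25 kg.
- gauge_yellow: loose steel plug gauge with yellow grip, nose down in the yellow cup at the start. Origin: centre of its flat lower face; z up its axis; round, yaw means nothing. Up from the origin: steel cylinder 25 mm dia to 40 mm, 13 mm neck to 48 mm, yellow round grip 21 mm dia to 98 mm (hold it at 52 to 94 mm). Stands by itself. 0.09 to 0.25 kg.
- gauge_green: loose steel plug gauge with green grip, nose down in the green cup at the start. Origin: centre of its flat lower face; z up its axis; round, yaw means nothing. Up from the origin: steel cylinder 28 mm dia to 40 mm, 13 mm neck to 48 mm, green round grip 21 mm dia to 98 mm (hold it at 52 to 94 mm). Stands by itself. 0.09 to 0.25 kg.
- gauge_blue: loose steel plug gauge with blue grip, nose down in the blue cup at the start. Origin: centre of its flat lower face; z up its axis; round, yaw means nothing. Up from the origin: steel cylinder 31 mm dia to 40 mm, 13 mm neck to 48 mm, blue round grip 21 mm dia to 98 mm (hold it at 52 to 94 mm). Stands by itself. 0.09 to 0.25 kg.
- cup_red: red open protective cup of the red gauge, fixed in the transit rack, which place in the row changes. Origin: centre of its underside, 12 mm above the bench; z up. 47 mm dia outside, 40 mm inside, 22 mm high, floor 4 mm thick: lift a gauge 20 mm straight up to clear it.
- cup_yellow: yellow open protective cup of the yellow gauge, fixed in the transit rack, which place in the row changes. Origin: centre of its underside, 12 mm above the bench; z up. 47 mm dia outside, 40 mm inside, 22 mm high, floor 4 mm thick: lift a gauge 20 mm straight up to clear it.
- cup_green: green open protective cup of the green gauge, fixed in the transit rack, which place in the row changes. Origin: centre of its underside, 12 mm above the bench; z up. 47 mm dia outside, 40 mm inside, 22 mm high, floor 4 mm thick: lift a gauge 20 mm straight up to clear it.
- cup_blue: blue open protective cup of the blue gauge, fixed in the transit rack, which place in the row changes. Origin: centre of its underside, 12 mm above the bench; z up. 47 mm dia outside, 40 mm inside, 22 mm high, floor 4 mm thick: lift a gauge 20 mm straight up to clear it.
- transit_rack: grey plastic tray 264 (x) x 66 (y) x 30 mm high, fixed on the bench. Origin: centre of its underside, z up; x along its row of four cups, away from the robot. Cup centres at x = -84, -28, 28, 84 mm, y = 0; the one at -84 is nearest the robot. A fixed grey drawer cabinet, 120 mm high, stands between this rack and the soak block: carry over it.
- soak_block: aluminium block 286 (x) x 66 (y) x 30 mm high, fixed on the bench. Origin: centre of its underside, z up; x along its row of nests, away from the robot. Four equal nests at x = -84, -28, 28, 84 mm, y = 0: 48 mm dia, 12 mm deep, flat floor 18 mm above the origin; any gauge fits loosely in any. On top at x = 124 mm the thermometer (white head 33 mm dia, 33 mm high), at -124 a low black plug.

How it is judged (in metres and radians):
At the end, for the whole second after the job is handed in: Each gauge stands in its own nest of the soak block, on the nest floor (within 5 mm), within 15 mm of the nest's centre each way, upright within 0.1 rad, at rest; counted from the thermometer they have the order of their cups counted from the robot (((x of cup_red in the frame of transit_rack between -0.099 and -0.069 m and x of gauge_red in the frame of soak_block between 0.069 and 0.099 m) or (x of cup_red in the frame of transit_rack between -0.043 and -0.013 m and x of gauge_red in the frame of soak_block between 0.013 and 0.043 m) or (x of cup_red in the frame of transit_rack between 0.013 and 0.043 m and x of gauge_red in the frame of soak_block between -0.043 and -0.013 m) or (x of cup_red in the frame of transit_rack between 0.069 and 0.099 m and x of gauge_red in the frame of soak_block between -0.099 and -0.069 m)) and y of gauge_red in the frame of soak_block between -0.015 and 0.015 m and z of gauge_red in the frame of soak_block between 0.013 and 0.023 m and angle between each of gauge_red, gauge_yellow, gauge_green, gauge_blue's own z axis and vertical below 0.1 rad and linear speed of each of gauge_red, gauge_yellow, gauge_green, gauge_blue below 0.02 m/s and angular speed of each of gauge_red, gauge_yellow, gauge_green, gauge_blue below 0.3 rad/s and ((x of cup_yellow in the frame of transit_rack between -0.099 and -0.069 m and x of gauge_yellow in the frame of soak_block between 0.069 and 0.099 m) or (x of cup_yellow in the frame of transit_rack between -0.043 and -0.013 m and x of gauge_yellow in the frame of soak_block between 0.013 and 0.043 m) or (x of cup_yellow in the frame of transit_rack between 0.013 and 0.043 m and x of gauge_yellow in the frame of soak_block between -0.043 and -0.013 m) or (x of cup_yellow in the frame of transit_rack between 0.069 and 0.099 m and x of gauge_yellow in the frame of soak_block between -0.099 and -0.069 m)) and y of gauge_yellow in the frame of soak_block between -0.015 and 0.015 m and z of gauge_yellow in the frame of soak_block between 0.013 and 0.023 m and ((x of cup_green in the frame of transit_rack between -0.099 and -0.069 m and x of gauge_green in the frame of soak_block between 0.069 and 0.099 m) or (x of cup_green in the frame of transit_rack between -0.043 and -0.013 m and x of gauge_green in the frame of soak_block between 0.013 and 0.043 m) or (x of cup_green in the frame of transit_rack between 0.013 and 0.043 m and x of gauge_green in the frame of soak_block between -0.043 and -0.013 m) or (x of cup_green in the frame of transit_rack between 0.069 and 0.099 m and x of gauge_green in the frame of soak_block between -0.099 and -0.069 m)) and y of gauge_green in the frame of soak_block between -0.015 and 0.015 m and z of gauge_green in the frame of soak_block between 0.013 and 0.023 m and ((x of cup_blue in the frame of transit_rack between -0.099 and -0.069 m and x of gauge_blue in the frame of soak_block between 0.069 and 0.099 m) or (x of cup_blue in the frame of transit_rack between -0.043 and -0.013 m and x of gauge_blue in the frame of soak_block between 0.013 and 0.043 m) or (x of cup_blue in the frame of transit_rack between 0.013 and 0.043 m and x of gauge_blue in the frame of soak_block between -0.043 and -0.013 m) or (x of cup_blue in the frame of transit_rack between 0.069 and 0.099 m and x of gauge_blue in the frame of soak_block between -0.099 and -0.069 m)) and y of gauge_blue in the frame of soak_block between -0.015 and 0.015 m and z of gauge_blue in the frame of soak_block between 0.013 and 0.023 m); the robot touches nothing.
It fails at once if a gauge is tipped over (tilt above 0.6 rad) (angle between any of gauge_red, gauge_yellow, gauge_green, gauge_blue's own z axis and vertical above 0.6 rad).
It fails at once if a gauge is dropped: in free air, touched by nothing, with its lower face more than 7 cm above the bench (5 cm above the nest floor) ((height (world z) of gauge_red above 0.07 m and contact force between gauge_red and anything else below 0.02 N) or (height (world z) of gauge_yellow above 0.07 m and contact force between gauge_yellow and anything else below 0.02 N) or (height (world z) of gauge_green above 0.07 m and contact force between gauge_green and anything else below 0.02 N) or (height (world z) of gauge_blue above 0.07 m and contact force between gauge_blue and anything else below 0.02 N)).
It also fails if it takes over 109 s, if anything falls off the work surface, if the arm or the gripper's body presses on something with over 40 N, if the wrist force passes 120 N, or if a joint passes its speed limit or range.

## Working session

There is one attempt and no reset: what is moved stays moved. The work goes in short steps, Python scripts to look and compute and a tool call to move; the robot and the scene stay as the last step left them, time stands still between calls to the robot, and variables do not carry over. Pictures are saved under pics/ and viewed, and the job is handed in when it is done.

Besides the shell and the picture viewer there is one more tool, called after "Call:" by a JSON object that holds its "fn" and its "kwargs". drive_tool: Moves the arm, as the interface text tells. Its arguments: {"type":"object","properties":{"motion":{"type":"array","items":{"type":"array"}},"claw":{"type":"number"},"force":{"type":"number"}},"required":["motion"]}

```bash
mkdir -p pics; ls; python3 - <<'E'
from workcell import env
import cv2
for n in ["scene","top","wrist"]:
    p=env.camera_params(n); print(n,p)
    cv2.imwrite(f"pics/{n}0.png",env.grab_frame(n)[:,:,::-1])
print(env.state())
E
```

```text
pics
scene {'fov_y': 48.791782054612206, 'cx': 318.9312485313552, 'cy': 241.060872685674, 'pose': array([[-8.94667282e-01, -2.58810098e-01,  3.64126060e-01,
         2.25990490e+02],
       [-4.46501530e-01,  5.44287806e-01, -7.10202202e-01,
         7.54688069e+02],
       [-1.43818733e-02, -7.97977517e-01, -6.02515597e-01,
         5.65451695e+02],
       [ 0.00000000e+00,  0.00000000e+00,  0.00000000e+00,
         1.00000000e+00]])}
top {'fov_y': 45.700742387286724, 'cx': 321.4970335862734, 'cy': 244.71931875722217, 'pose': array([[-2.34862496e-02, -9.93647552e-01,  1.10058799e-01,
         4.05454914e+02],
       [-9.99709840e-01,  2.27539155e-02, -7.90543200e-03,
         1.47894894e+02],
       [ 5.35094452e-03, -1.10212534e-01, -9.93893639e-01,
         8.80106522e+02],
       [ 0.00000000e+00,  0.00000000e+00,  0.00000000e+00,
         1.00000000e+00]])}
wrist {'fov_y': 65.70646984690485, 'cx': 323.9309820517778, 'cy': 239.66181062528858, 'pose': array([[ 3.40663764e-01, -8.98952753e-01, -2.75376376e-01,
         2.74249882e+02],
       [-9.40184018e-01, -3.26186763e-01, -9.8
[... 168 characters left out ...]
.00000000e+00,
         1.00000000e+00]])}
{'time_s': 0.15, 'qpos': array([-7.12191104e+01,  1.83434683e+01,  8.96906601e+01, -8.12535594e-04,
        7.20427020e+01, -1.14546371e+00]), 'qvel': array([ 0.04815148, -0.1407472 , -0.16150994, -0.0229789 , -0.11599337,
        0.02859487]), 'effort': array([-7.98637011e-04, -4.12776518e+01, -2.32157010e+01,  7.25988694e-02,
        4.34157683e-02, -9.33538558e-05]), 'ee_pos': array([ 195.84657673, -540.21935887,  213.30888599]), 'ee_rot': array([-1.79999237e+02,  7.68305693e-02, -7.00733951e+01]), 'force': array([ 0.29802053, -0.16886216, -1.00700211]), 'torque': array([ 0.00732819,  0.00900504, -0.0431634 ]), 'gripper_width': 91.19052199181087}
```

View pics/scene0.png

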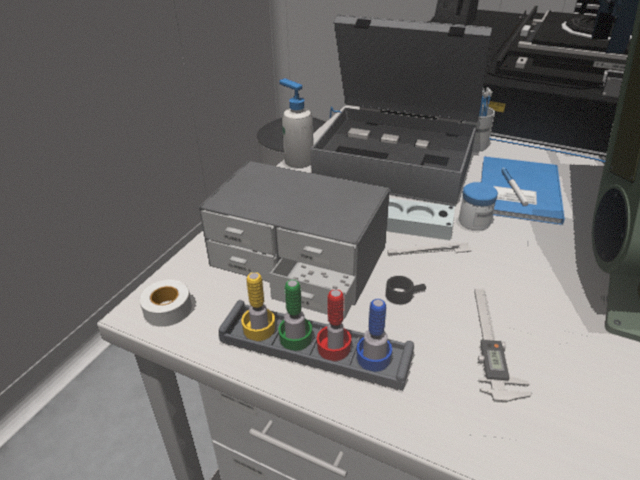

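View pics/top0.png

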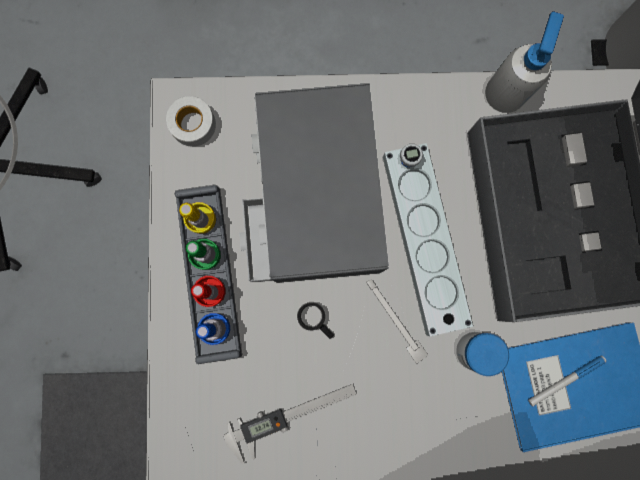

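View pics/wrist0.png

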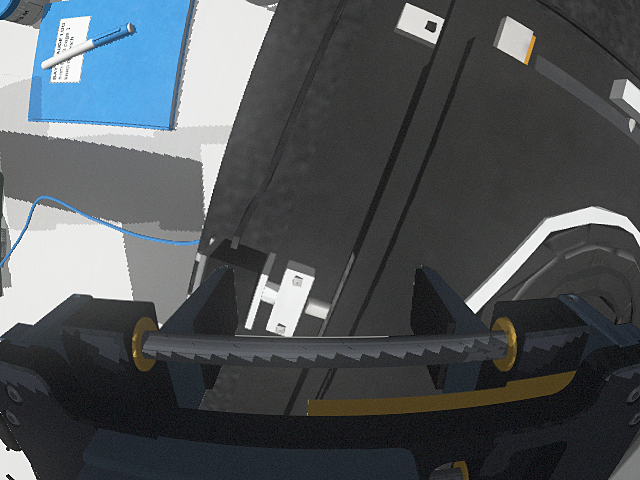

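The row nearest-to-farthest (image up is +x) is blue, red, green, yellow, and the thermometer is at the far end of the block. In `top`, the gauge tops are at about (203,331), (198,292), (193,254) and (186,211). The nests are at about (441,293), (432,256), (423,220) and (414,184). Next I'll measure these.

```bash
cat > h.py <<'E'
from workcell import env
import numpy as np, cv2
def K(p):
    f=240/np.tan(np.radians(p['fov_y']/2)); return f
def ray(n,u,v,p=None):
    p=p or env.camera_params(n); f=K(p); T=p['pose']
    x,y=u-p['cx'],v-p['cy']
    if n=='wrist':
        r=np.hypot(x,y); th=r/f; d=np.array([np.sin(th)*x/max(r,1e-9),np.sin(th)*y/max(r,1e-9),np.cos(th)])
    else: d=np.array([x/f,y/f,1.])
    d=T[:3,:3]@d; return T[:3,3],d/np.linalg.norm(d)
def plane(n,u,v,z):
    o,d=ray(n,u,v); return o+d*(z-o[2])/d[2]
def tri(r1,r2):
    (o1,d1),(o2,d2)=r1,r2
    A=np.stack([d1,-d2],1); s=np.linalg.lstsq(A,o2-o1,rcond=None)[0]
    a,b=o1+d1*s[0],o2+d2*s[1]; return (a+b)/2,np.linalg.norm(a-b)
def proj(n,X):
    p=env.camera_params(n);T=p['pose'];c=T[:3,:3].T@(np.asarray(X,float)-T[:3,3]);f=K(p)
    return c[0]/c[2]*f+p['cx'],c[1]/c[2]*f+p['cy']
E
python3 - <<'E'
from h import *
top=cv2.imread('pics/top0.png');sc=cv2.imread('pics/scene0.png')
a=cv2.resize(top[175:375,160:260],None,fx=6,fy=6,interpolation=cv2.INTER_CUBIC)[:, :]
cv2.imwrite('pics/a.png',cv2.resize(top[180:370,160:360],None,fx=3.1,fy=3.1,interpolation=cv2.INTER_CUBIC))
cv2.imwrite('pics/b.png',cv2.resize(top[140:340,370:480],None,fx=3,fy=3,interpolation=cv2.INTER_CUBIC))
cv2.imwrite('pics/c.png',cv2.resize(sc[260:390,210:420],None,fx=3.8,fy=3.8,interpolation=cv2.INTER_CUBIC))
# case and lid
for nm,u,v,z in [("tray left near top",494,320,80),("tray left far",470,120,80),("cabinet",262,283,120),("cab",386,272,120),("cab",369,86,120),("cab",256,94,120)]:
    print(nm,plane('top',u,v,z).round())
for u,v in [(337,18),(493,30),(338,112),(475,122),(313,150),(460,188)]:
    print('scene',u,v,[plane('scene',u,v,z).round()[:2] for z in (60,150,250)])
E
```

```text
tray left near top [383. -97.  80.]
tray left far [671. -78.  80.]
cabinet [440. 222. 120.]
cab [451.  57. 120.]
cab [709.  71. 120.]
cab [701. 227. 120.]
scene 337 18 [array([ 1065., -1055.]), array([ 916., -733.]), array([ 750., -375.])]
scene 493 30 [array([  529., -1124.]), array([ 475., -790.]), array([ 415., -418.])]
scene 338 112 [array([ 715., -308.]), array([ 628., -119.]), array([531.,  91.])]
scene 475 122 [array([ 414., -386.]), array([ 380., -183.]), array([343.,  43.])]
scene 313 150 [array([ 681., -114.]), array([600.,  41.]), array([510., 213.])]
scene 460 188 [array([372., -94.]), array([346.,  57.]), array([317., 225.])]
```

```bash
sleep 0
```

```text
(no output)
```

View pics/a.png

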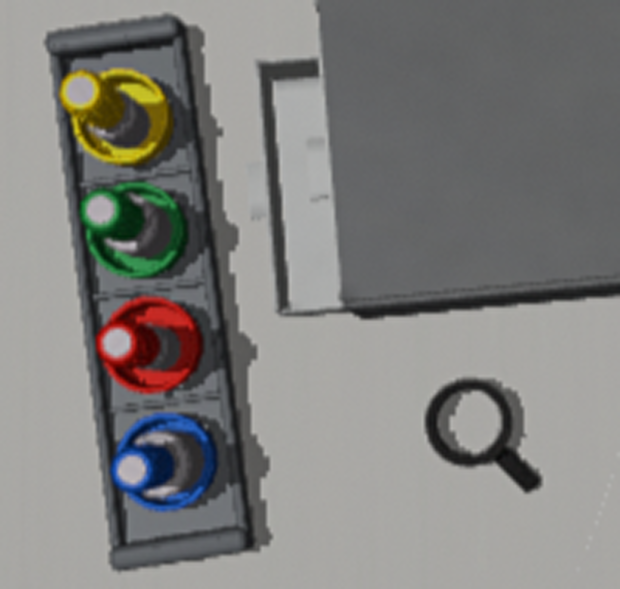

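View pics/b.png

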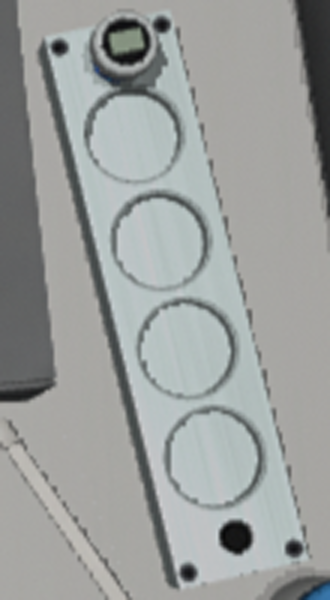

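View pics/c.png

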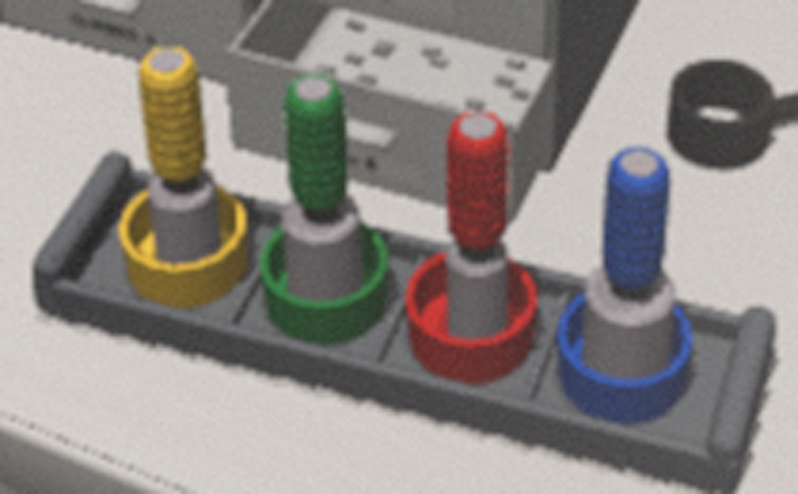

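```bash
python3 - <<'E'
from h import *
T=dict(blue=(132,468),red=(118,342),green=(100,210),yellow=(81,90))
S=dict(blue=(638,162),red=(478,126),green=(313,89),yellow=(167,62))
for k in T:
    t=(160+(T[k][0]+.5)/3.1-.5,180+(T[k][1]+.5)/3.1-.5); s=(210+(S[k][0]+.5)/3.8-.5,260+(S[k][1]+.5)/3.8-.5)
    X,e=tri(ray('top',*t),ray('scene',*s))
    print(k,X.round(1),round(e,1),'topplane',plane('top',*t,114).round(1)[:2],'sceneplane',plane('scene',*s,114).round(1)[:2])
img=cv2.imread('pics/top0.png'); P=[]
# ellipse fit to nests
g=cv2.cvtColor(img,cv2.COLOR_BGR2GRAY)
N=np.array([(132,136),(160,241),(187,348),(214,457)],float)
for c in N: P.append(plane('top',*(np.array([370,140])+(c+.5)/3-.5),30)[:2])
P=np.array(P);print(P.round(1),np.linalg.norm(np.diff(P,axis=0),axis=1))
m=P.mean(0);d=(P[0]-P[3]);d/=np.linalg.norm(d);print('yaw block',np.degrees(np.arctan2(d[1],d[0])));print([(m+d*k).round(1) for k in(84,28,-28,-84)])
# corners at z30 of block, rack
for c in [(40,38),(165,10),(310,555),(177,587)]: print('corner',plane('top',*(np.array([370,140])+np.array(c)/3),30).round(1)[:2])
print('therm top',plane('top',370+126/3,140+42/3,63).round(1))
for c in [(48,38),(180,20),(248,538),(113,558)]: print('rackcorner',plane('top',*(np.array([160,180])+np.array(c)/3.1),30).round(1)[:2])
E
```

```text
blue [378.7 303.  113.9] 0.6 topplane [379. 303.] sceneplane [378.4 303. ]
red [432.8 309.1 113.1] 0.6 topplane [433.1 309.1] sceneplane [432.1 309.9]
green [490.6 316.9 113.5] 0.3 topplane [490.7 316.9] sceneplane [490.1 317.4]
yellow [543.7 325.5 112.5] 0.9 topplane [543.8 325.3] sceneplane [542.2 326.8]
[[587.7  -1.2]
 [533.6 -13. ]
 [479.3 -24.2]
 [424.7 -35.2]] [55.38643523 55.49885934 55.70392903]
yaw block 11.790732118051148
[array([588.6,  -1.2]), array([533.7, -12.7]), array([478.9, -24.1]), array([424.1, -35.6])]
corner [639.1  43.2]
corner [652.4 -21.2]
corner [374.9 -80.8]
corner [360.8 -14.5]
therm top [627.1   5.2  63. ]
rackcorner [584.6 360.4]
rackcorner [592.1 296. ]
rackcorner [341.5 264.6]
rackcorner [333.7 328.5]
```

Gauges: blue (379,303), red (433,309), green (490,317), yellow (544,325). Nests, from the thermometer: (588.5,-1), (534,-13), (479,-24), (424,-35.5). The jaws will close across the rows. First I'll go up and clear the case lid.

Call:
{"fn": "drive_tool", "kwargs": {"motion": [[[0,0,0.01],[0,0,0]],[[0,0,0.02],[0,0,-0.022]],[[0,0,0.02],[0,0,-0.022]],[[0,0,0.02],[0,0,-0.022]],[[0,0,0.02],[0,0,-0.022]],[[0,0,0.02],[0,0,-0.022]],[[0,0,0.02],[0,0,-0.022]],[[0,0,0.02],[0,0,-0.022]],[[0.005,0.01,0.01],[0,0,-0.022]],[[0.01,0.015,0],[0,0,-0.022]]], "claw": 0.6, "force": 25}}

```text
time_s: 0.98
ee_pos: [210.7, -517.0, 377.2]
ee_rot: [-180.0, -0.3, -81.6]
force: [-0.0, -0.4, 0.2]
gripper_width: 54.8
```

Call:
{"fn": "drive_tool", "kwargs": {"motion": [[[0.015,0.03,0],[0,0,0]],[[0.019,0.036,0],[0,0,0]],[[0.019,0.036,0],[0,0,0]],[[0.019,0.036,0],[0,0,0]],[[0.019,0.036,0],[0,0,0]],[[0.019,0.036,0],[0,0,0]],[[0.019,0.036,0],[0,0,0]],[[0.019,0.036,0],[0,0,0]],[[0.019,0.036,0],[0,0,0]],[[0.015,0.036,0],[0,0,0]]]}}

```text
time_s: 1.82
ee_pos: [393.7, -159.6, 374.7]
ee_rot: [-179.9, -0.0, -81.4]
force: [1.0, -0.5, -0.3]
gripper_width: 54.9
```

Call:
{"fn": "drive_tool", "kwargs": {"motion": [[[0,0.036,0],[0,0,0]],[[0,0.036,-0.01],[0,0,0]],[[0,0.036,-0.01],[0,0,0]],[[0,0.036,-0.01],[0,0,0]],[[0,0.036,-0.01],[0,0,0]],[[0,0.036,-0.01],[0,0,0]],[[0,0.036,-0.01],[0,0,0]],[[0,0.036,-0.01],[0,0,0]],[[0,0.036,-0.01],[0,0,0]],[[0,0.03,-0.01],[0,0,0]]]}}

```text
time_s: 2.65
ee_pos: [392.6, 194.8, 284.4]
ee_rot: [-179.9, 0.0, -81.3]
force: [0.5, -0.4, 0.6]
gripper_width: 54.8
```

Call:
{"fn": "drive_tool", "kwargs": {"motion": [[[-0.003,0.02,-0.01],[0,0,0]],[[-0.003,0.02,-0.015],[0,0,0]],[[-0.003,0.02,-0.015],[0,0,0]],[[-0.003,0.02,-0.015],[0,0,0]],[[-0.001,0.015,-0.015],[0,0,0]],[[0,0.0085,-0.015],[0,0,0]],[[0,0.003,-0.015],[0,0,0]],[[0,0,-0.01],[0,0,0]],[[0,0,0],[0,0,0]],[[0,0,0],[0,0,0]]]}}

```text
time_s: 3.48
ee_pos: [380.0, 298.6, 174.2]
ee_rot: [180.0, -0.0, -81.4]
force: [0.4, -0.4, -0.2]
gripper_width: 54.4
```

```bash
python3 - <<'E'
from h import *
s=env.state();print(s['ee_pos'].round(1),s['ee_rot'].round(2))
cv2.imwrite('pics/top1.png',cv2.resize(env.grab_frame('top')[150:390,120:440,::-1],None,fx=2.5,fy=2.5))
cv2.imwrite('pics/w1.png',env.grab_frame('wrist')[:,:,::-1])
E
```

```text
[380.  298.6 174.2] [ 1.7998e+02 -2.0000e-02 -8.1430e+01]
```

View pics/w1.png

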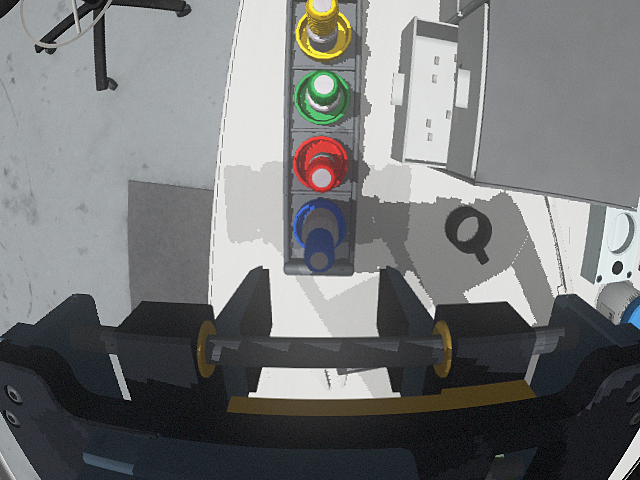

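View pics/top1.png

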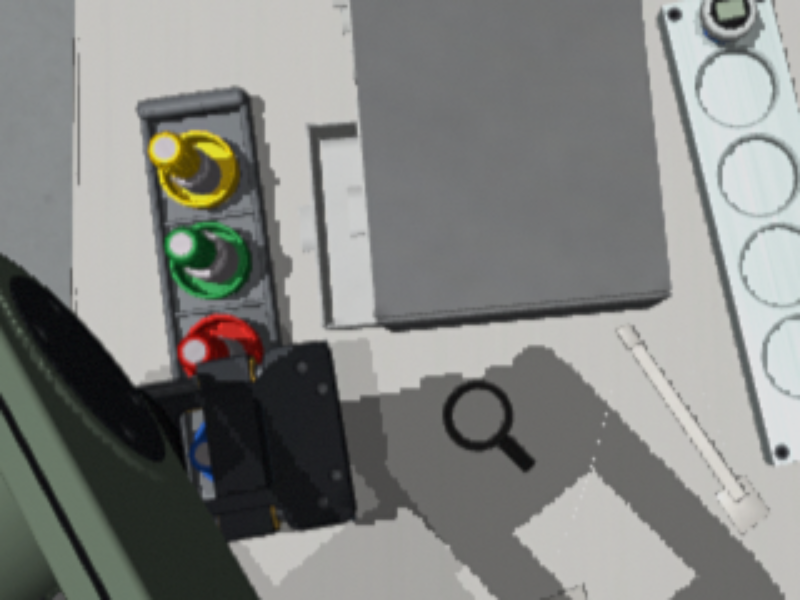

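The wrist picture shows the blue top at about (319,259), the red top at (321,176), the green top at (324,84) and the yellow top at (322,3). I'll cross-check their positions.

```bash
python3 - <<'E'
from h import *
for u,v in [(319,259),(321,176),(324,84),(322,3)]: print(plane('wrist',u,v,114).round(1))
print(env.state()['ee_pos'])
E
```

```text
[379.1 302.8 114. ]
[433.9 309.5 114. ]
[491.3 316.2 114. ]
[544.3 325.5 114. ]
[380.63803141 298.97151407 175.10328266]
```

Call:
{"fn": "drive_tool", "kwargs": {"motion": [[[-0.0013,0.0042,0],[0,0,0]],[[0,0,-0.01],[0,0,0]],[[0,0,-0.015],[0,0,0]],[[0,0,-0.015],[0,0,0]],[[0,0,-0.015],[0,0,0]],[[0,0,-0.015],[0,0,0]],[[0,0,-0.015],[0,0,0]],[[0,0,-0.01],[0,0,0]],[[0,0,-0.006],[0,0,0]],[[0,0,0],[0,0,0]]]}}

```text
time_s: 4.42
ee_pos: [377.9, 302.5, 71.7]
ee_rot: [179.9, -0.1, -81.4]
force: [1.0, 0.1, 0.0]
gripper_width: 55.1
```

Call:
{"fn": "drive_tool", "kwargs": {"motion": [[[0.0008,0.0005,0.002],[0,0,0]],[[0,0,0],[0,0,0]],[[0,0,0],[0,0,0]],[[0,0,0],[0,0,0]],[[0,0,0],[0,0,0]],[[0,0,0],[0,0,0]],[[0,0,0],[0,0,0]],[[0,0,0],[0,0,0]],[[0,0,0],[0,0,0]],[[0,0,0],[0,0,0]]], "claw": 0, "force": 25}}

```text
time_s: 5.25
ee_pos: [379.7, 303.7, 75.2]
ee_rot: [-180.0, 0.0, -81.4]
force: [-0.1, -0.5, 3.2]
gripper_width: 20.2
```

Call:
{"fn": "drive_tool", "kwargs": {"motion": [[[0,0,0.003],[0,0,0]],[[0,0,0.006],[0,0,0]],[[0,0,0.012],[0,0,0]],[[0,0,0.018],[0,0,0]],[[0,0,0.022],[0,0,0]],[[0,0,0.022],[0,0,0]],[[0,0,0.022],[0,0,0]],[[0,0,0.022],[0,0,0]],[[0,0,0.016],[0,0,0]],[[0,0,0.008],[0,0,0]]]}}

```text
time_s: 6.08
ee_pos: [380.1, 304.2, 228.4]
ee_rot: [-179.8, 0.1, -81.4]
force: [-0.4, 0.3, -1.8]
gripper_width: 20.5
```

```bash
python3 - <<'E'
from h import *
s=env.state();print(s['ee_pos'].round(1),s['force'].round(1),s['gripper_width'])
cv2.imwrite('pics/s2.png',env.grab_frame('scene')[:,:,::-1])
E
```

```text
[380.1 304.2 228.4] [-0.4  0.3 -1.8] 20.5164064663892
```

View pics/s2.png

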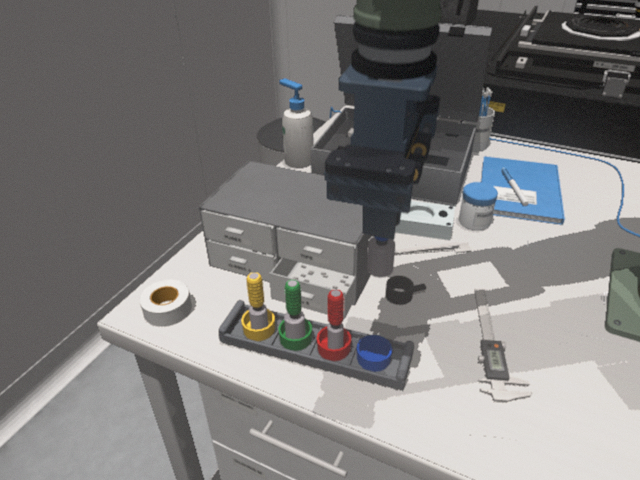

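Blue is held upright and its cup is empty. I'm carrying it over the cabinet.

Call:
{"fn": "drive_tool", "kwargs": {"motion": [[[0.005,-0.0075,0],[0,0,0]],[[0.01,-0.015,0],[0,0,0]],[[0.015,-0.0218,0],[0,0,0]],[[0.015,-0.0218,0],[0,0,0]],[[0.015,-0.0218,0],[0,0,0]],[[0.015,-0.0218,0],[0,0,0]],[[0.015,-0.0218,0],[0,0,0]],[[0.015,-0.0218,0],[0,0,0]],[[0.015,-0.0218,0],[0,0,0]],[[0.015,-0.0218,0],[0,0,0]]]}}

```text
time_s: 6.97
ee_pos: [514.2, 104.6, 224.1]
ee_rot: [179.8, -0.0, -81.4]
force: [0.0, 0.3, -1.1]
gripper_width: 20.6
```

Call:
{"fn": "drive_tool", "kwargs": {"motion": [[[0.015,-0.0218,0],[0,0,0]],[[0.015,-0.0218,0],[0,0,0]],[[0.015,-0.0218,0],[0,0,0]],[[0.015,-0.0218,0],[0,0,0]],[[0.01,-0.015,0],[0,0,0]],[[0.004,-0.0055,0],[0,0,0]],[[0,0,-0.01],[0,0,0]],[[0,0,-0.02],[0,0,0]],[[0,0,-0.015],[0,0,0]],[[0,0,-0.005],[0,0,0]]]}}

```text
time_s: 7.8
ee_pos: [585.4, -0.0, 172.1]
ee_rot: [179.6, 0.1, -81.4]
force: [-0.2, 0.1, -1.2]
gripper_width: 20.2
```

```bash
python3 - <<'E'
from h import *
s=env.state();print(s['ee_pos'].round(1),s['ee_rot'].round(2),s['force'].round(1),s['gripper_width'])
cv2.imwrite('pics/w3.png',env.grab_frame('wrist')[:,:,::-1])
E
```

```text
[585.4  -0.  172.1] [ 1.7957e+02  1.0000e-01 -8.1370e+01] [-0.2  0.1 -1.2] 20.22729077800822
```

View pics/w3.png

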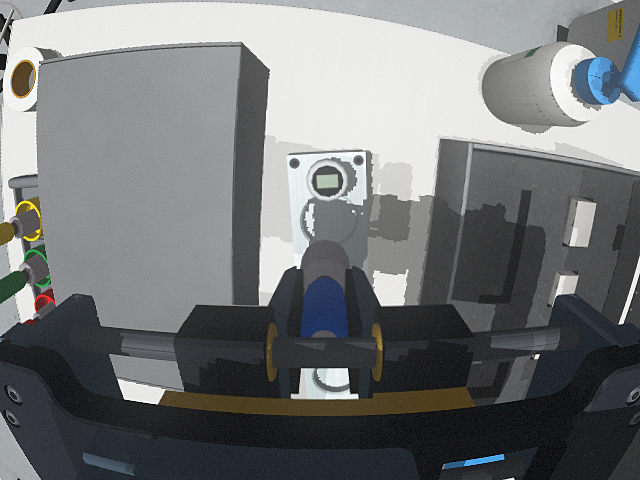

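Call:
{"fn": "drive_tool", "kwargs": {"motion": [[[0.002,-0.001,-0.005],[0,0,0]],[[0,0,-0.012],[0,0,0]],[[0,0,-0.015],[0,0,0]],[[0,0,-0.015],[0,0,0]],[[0,0,-0.015],[0,0,0]],[[0,0,-0.012],[0,0,0]],[[0,0,-0.008],[0,0,0]],[[0,0,-0.005],[0,0,0]],[[0,0,-0.002],[0,0,0]],[[0,0,0],[0,0,0]]]}}

```text
time_s: 8.68
ee_pos: [590.7, -1.9, 87.2]
ee_rot: [-180.0, -0.0, -81.4]
force: [-0.1, -0.2, -1.6]
gripper_width: 20.7
```

```bash
python3 - <<'E'
from h import *
s=env.state();print(s['ee_pos'].round(1),s['ee_rot'].round(2),s['force'].round(1),s['gripper_width'])
cv2.imwrite('pics/w4.png',env.grab_frame('wrist')[120:420,160:480,::-1])
s=env.state();print(s['ee_pos'].round(1),s['ee_rot'].round(2),s['force'].round(1),s['gripper_width'])
E
```

```text
[590.7  -1.9  87.2] [-1.7997e+02 -1.0000e-02 -8.1410e+01] [-0.1 -0.2 -1.6] 20.745497836268292
[591.   -1.9  87.5] [-1.7993e+02 -2.0000e-02 -8.1410e+01] [ 1.1 -0.6 -0.9] 20.166705009762683
```

View pics/w4.png

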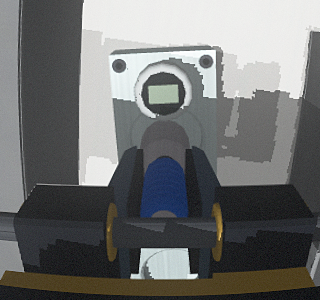

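Call:
{"fn": "drive_tool", "kwargs": {"motion": [[[-0.002,0.001,0],[0,0,0]],[[0,0,-0.003],[0,0,0]],[[0,0,-0.002],[0,0,0]],[[0,0,-0.001],[0,0,0]],[[0,0,-0.001],[0,0,0]],[[0,0,-0.001],[0,0,0]],[[0,0,-0.001],[0,0,0]],[[0,0,0],[0,0,0]],[[0,0,0],[0,0,0]],[[0,0,0],[0,0,0]]]}}

```text
time_s: 9.57
ee_pos: [588.5, -1.0, 78.0]
ee_rot: [-180.0, -0.0, -81.4]
force: [0.7, -0.5, -1.4]
gripper_width: 20.5
```

Call:
{"fn": "drive_tool", "kwargs": {"motion": [[[0,0,-0.0005],[0,0,0]],[[0,0,0],[0,0,0]],[[0,0,-0.0005],[0,0,0]],[[0,0,0],[0,0,0]],[[0,0,0],[0,0,0]],[[0,0,0],[0,0,0]],[[0,0,0],[0,0,0]],[[0,0,0],[0,0,0]],[[0,0,0],[0,0,0]],[[0,0,0],[0,0,0]]]}}

```text
time_s: 10.4
ee_pos: [588.7, -1.0, 77.3]
ee_rot: [-180.0, -0.0, -81.4]
force: [-0.7, 0.3, 3.2]
gripper_width: 20.5
```

The force changed from -1.4 to +3.2 N, so blue is on the floor. Releasing.

Call:
{"fn": "drive_tool", "kwargs": {"motion": [[[0,0,0],[0,0,0]],[[0,0,0],[0,0,0]],[[0,0,0],[0,0,0]],[[0,0,0],[0,0,0]],[[0,0,0.005],[0,0,0]],[[0,0,0.015],[0,0,0]],[[0,0,0.02],[0,0,0]],[[0,0,0.025],[0,0,0]],[[0,0,0.025],[0,0,0]],[[0,0,0.02],[0,0,0]]], "claw": 0.6}}

```text
time_s: 11.23
ee_pos: [588.9, -1.0, 189.2]
ee_rot: [-179.9, -0.0, -81.4]
force: [1.1, 0.0, -0.4]
gripper_width: 54.6
```

```bash
python3 - <<'E'
from h import *
s=env.state();print(s['ee_pos'].round(1),s['ee_rot'].round(2),s['force'].round(1),s['gripper_width'])
cv2.imwrite('pics/w5.png',env.grab_frame('wrist')[:,:,::-1])
cv2.imwrite('pics/t5.png',cv2.resize(env.grab_frame('top')[120:360,340:500,::-1],None,fx=2.5,fy=2.5))
E
```

```text
[588.9  -1.  189.2] [-1.7988e+02 -2.0000e-02 -8.1420e+01] [ 1.1  0.  -0.4] 54.61006191948672
```

View pics/w5.png

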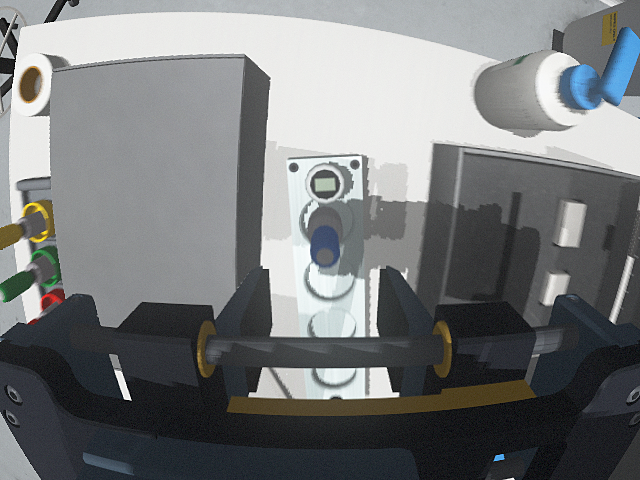

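View pics/t5.png

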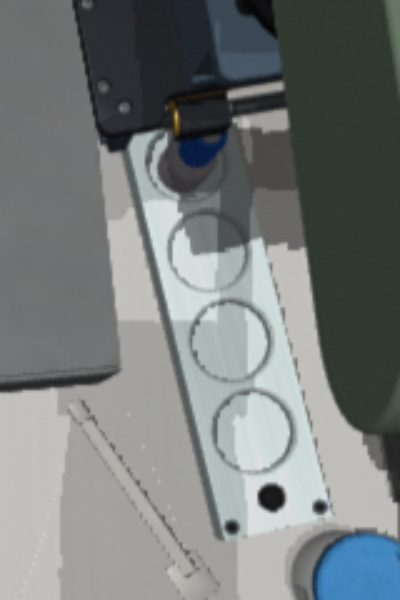

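Blue stands in the nest next to the thermometer (wrist picture, grip at 324,250). Red is next.

Call:
{"fn": "drive_tool", "kwargs": {"motion": [[[-0.005,0.01,0.005],[0,0,0]],[[-0.0125,0.025,0],[0,0,0]],[[-0.0125,0.025,0],[0,0,0]],[[-0.0125,0.025,0],[0,0,0]],[[-0.0125,0.025,0],[0,0,0]],[[-0.0125,0.025,0],[0,0,0]],[[-0.0125,0.025,0],[0,0,0]],[[-0.0125,0.025,0],[0,0,0]],[[-0.0125,0.025,0],[0,0,0]],[[-0.0125,0.025,0],[0,0,0]]]}}

```text
time_s: 12.17
ee_pos: [468.6, 235.2, 190.6]
ee_rot: [179.8, -0.0, -81.4]
force: [0.1, -0.4, -0.1]
gripper_width: 54.8
```

Call:
{"fn": "drive_tool", "kwargs": {"motion": [[[-0.0125,0.025,0],[0,0,0]],[[-0.0125,0.025,0],[0,0,0]],[[-0.0085,0.017,0],[0,0,0]],[[-0.004,0.008,0],[0,0,0]],[[0,0,-0.01],[0,0,0]],[[0,0,-0.012],[0,0,0]],[[0,0,-0.01],[0,0,0]],[[0,0,-0.005],[0,0,0]],[[0,0,0],[0,0,0]],[[0,0,0],[0,0,0]]]}}

```text
time_s: 13.0
ee_pos: [433.7, 308.3, 154.5]
ee_rot: [180.0, -0.0, -81.5]
force: [-0.0, -0.5, 0.1]
gripper_width: 54.6
```

```bash
cat > st.py <<'E'
from h import *
import time
P=[];F=[]
for i in range(2):
    s=env.state();P.append(s['ee_pos']);F.append(s['force']); im=env.grab_frame('wrist')
s=env.state();P.append(s['ee_pos']);F.append(s['force'])
print(s['time_s'],np.round(P,1),np.round(F,1)[:,2],s['ee_rot'].round(1),s['gripper_width'])
cv2.imwrite('pics/wl.png',im[:,:,::-1])
E
python3 st.py
```

```text
13.1 [[433.7 308.3 154.5]
 [434.  308.6 155.1]
 [434.  308.8 155.4]] [ 0.1 -0.   0.1] [-180.     0.   -81.5] 54.66857724789726
```

View pics/wl.png

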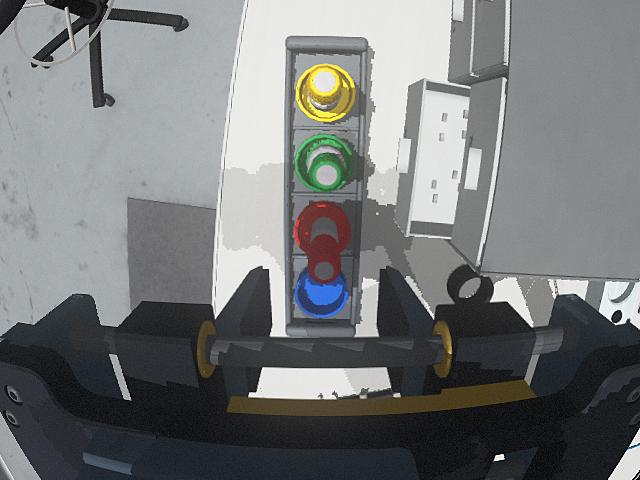

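Red's top is at (324,270), between the jaws. Going down.

Call:
{"fn": "drive_tool", "kwargs": {"motion": [[[0,0.0005,-0.007],[0,0,0]],[[0,0,-0.013],[0,0,0]],[[0,0,-0.015],[0,0,0]],[[0,0,-0.015],[0,0,0]],[[0,0,-0.015],[0,0,0]],[[0,0,-0.01],[0,0,0]],[[0,0,-0.005],[0,0,0]],[[0,0,-0.001],[0,0,0]],[[0,0,0],[0,0,0]],[[0,0,0],[0,0,0]]]}}

```text
time_s: 13.93
ee_pos: [434.0, 309.9, 74.7]
ee_rot: [-179.9, 0.0, -81.4]
force: [-0.2, 0.5, 0.3]
gripper_width: 54.8
```

Call:
{"fn": "drive_tool", "kwargs": {"motion": [[[0,0,0],[0,0,0]],[[0,0,0],[0,0,0]],[[0,0,0],[0,0,0]],[[0,0,0],[0,0,0]],[[0,0,0],[0,0,0]],[[0,0,0],[0,0,0]],[[0,0,0],[0,0,0]],[[0,0,0],[0,0,0]],[[0,0,0],[0,0,0]],[[0,0,0],[0,0,0]]], "claw": 0}}

```text
time_s: 14.77
ee_pos: [433.5, 309.6, 74.1]
ee_rot: [-180.0, 0.0, -81.4]
force: [-0.4, 0.4, 0.5]
gripper_width: 20.3
```

Call:
{"fn": "drive_tool", "kwargs": {"motion": [[[0,0,0.003],[0,0,0]],[[0,0,0.006],[0,0,0]],[[0,0,0.012],[0,0,0]],[[0,0,0.018],[0,0,0]],[[0,0,0.022],[0,0,0]],[[0,0,0.022],[0,0,0]],[[0,0,0.022],[0,0,0]],[[0,0,0.022],[0,0,0]],[[0,0,0.016],[0,0,0]],[[0,0,0.008],[0,0,0]]]}}

```text
time_s: 15.6
ee_pos: [434.3, 310.0, 227.8]
ee_rot: [-179.8, 0.1, -81.4]
force: [-0.1, 0.6, -0.5]
gripper_width: 20.4
```

Call:
{"fn": "drive_tool", "kwargs": {"motion": [[[0.0022,-0.0073,0],[0,0,0]],[[0.004,-0.013,0],[0,0,0]],[[0.0078,-0.025,0],[0,0,0]],[[0.0078,-0.025,0],[0,0,0]],[[0.0078,-0.025,0],[0,0,0]],[[0.0078,-0.025,0],[0,0,0]],[[0.0078,-0.025,0],[0,0,0]],[[0.0078,-0.025,0],[0,0,0]],[[0.0078,-0.025,0],[0,0,0]],[[0.0078,-0.025,0],[0,0,0]]]}}

```text
time_s: 16.43
ee_pos: [501.1, 86.5, 223.2]
ee_rot: [179.8, -0.0, -81.5]
force: [0.2, 0.0, -1.1]
gripper_width: 20.5
```

Call:
{"fn": "drive_tool", "kwargs": {"motion": [[[0.0078,-0.025,0],[0,0,0]],[[0.0078,-0.025,0],[0,0,0]],[[0.0078,-0.025,0],[0,0,0]],[[0.0056,-0.018,0],[0,0,0]],[[0.0028,-0.009,0],[0,0,0]],[[0,0,-0.01],[0,0,0]],[[0,0,-0.02],[0,0,0]],[[0,0,-0.015],[0,0,0]],[[0,0,-0.005],[0,0,0]],[[0,0,0],[0,0,0]]]}}

```text
time_s: 17.27
ee_pos: [531.9, -12.0, 172.6]
ee_rot: [179.7, 0.1, -81.4]
force: [-1.0, -0.1, -1.7]
gripper_width: 20.7
```

```bash
python3 st.py
```

```text
17.3667 [[531.9 -12.  172.6]
 [533.  -12.1 174. ]
 [533.8 -12.2 175. ]] [-1.7 -0.6 -0.7] [180.    0.  -81.4] 20.601572241969322
```

View pics/wl.png

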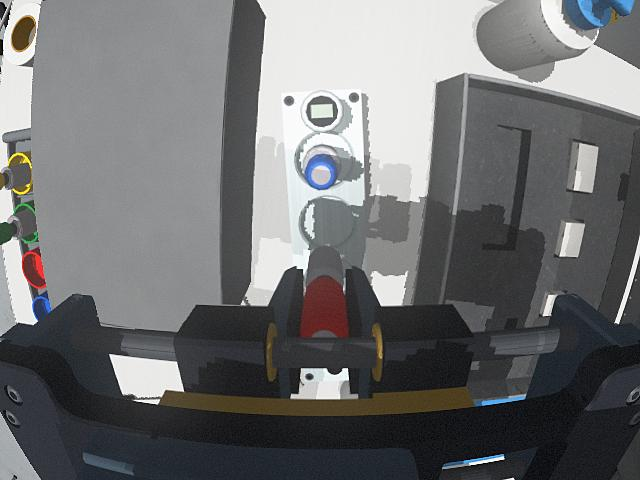

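Red is held over nest 2, and blue is still upright with its top at (320,175). Lowering.

Call:
{"fn": "drive_tool", "kwargs": {"motion": [[[0,-0.0005,-0.006],[0,0,0]],[[0,0,-0.013],[0,0,0]],[[0,0,-0.015],[0,0,0]],[[0,0,-0.015],[0,0,0]],[[0,0,-0.015],[0,0,0]],[[0,0,-0.013],[0,0,0]],[[0,0,-0.009],[0,0,0]],[[0,0,-0.005],[0,0,0]],[[0,0,-0.002],[0,0,0]],[[0,0,0],[0,0,0]]]}}

```text
time_s: 18.2
ee_pos: [534.1, -13.2, 82.1]
ee_rot: [-180.0, -0.0, -81.4]
force: [-0.5, 1.1, 0.3]
gripper_width: 20.2
```

```bash
python3 st.py; python3 -c "
from h import *
print(plane('wrist',320,100,30))"
```

```text
18.3 [[534.1 -13.2  82.1]
 [534.4 -13.3  82.5]
 [534.5 -13.3  82.7]] [ 0.3 -0.5 -1.3] [-179.9   -0.   -81.4] 20.368244618770003
[634.18254544   4.71089593  30.        ]
```

Another 6.5 mm or so to contact.

Call:
{"fn": "drive_tool", "kwargs": {"motion": [[[0,0,-0.002],[0,0,0]],[[0,0,-0.001],[0,0,0]],[[0,0,-0.001],[0,0,0]],[[0,0,-0.001],[0,0,0]],[[0,0,-0.0005],[0,0,0]],[[0,0,0],[0,0,0]],[[0,0,0],[0,0,0]],[[0,0,0],[0,0,0]],[[0,0,0],[0,0,0]],[[0,0,0],[0,0,0]]]}}

```text
time_s: 19.13
ee_pos: [533.9, -13.3, 76.5]
ee_rot: [-180.0, -0.0, -81.4]
force: [-0.2, -0.7, -1.3]
gripper_width: 20.3
```

Call:
{"fn": "drive_tool", "kwargs": {"motion": [[[0,0,-0.0005],[0,0,0]],[[0,0,0],[0,0,0]],[[0,0,-0.0005],[0,0,0]],[[0,0,0],[0,0,0]],[[0,0,0],[0,0,0]],[[0,0,0],[0,0,0]],[[0,0,0],[0,0,0]],[[0,0,0],[0,0,0]],[[0,0,0],[0,0,0]],[[0,0,0],[0,0,0]]]}}

```text
time_s: 19.97
ee_pos: [534.1, -13.3, 76.0]
ee_rot: [-180.0, -0.0, -81.4]
force: [-0.5, 0.6, 5.1]
gripper_width: 20.4
```

```bash
python3 st.py
```

```text
20.0667 [[534.1 -13.3  76. ]
 [534.1 -13.3  76. ]
 [534.2 -13.3  76. ]] [5.1 6.3 5.3] [-180.    -0.   -81.4] 20.84255848397069
```

Call:
{"fn": "drive_tool", "kwargs": {"motion": [[[0,0,0],[0,0,0]],[[0,0,0],[0,0,0]],[[0,0,0],[0,0,0]],[[0,0,0],[0,0,0]],[[0,0,0.005],[0,0,0]],[[0,0,0.015],[0,0,0]],[[0,0,0.02],[0,0,0]],[[0,0,0.025],[0,0,0]],[[0,0,0.025],[0,0,0]],[[0,0,0.02],[0,0,0]]], "claw": 0.6}}

```text
time_s: 20.9
ee_pos: [534.3, -13.3, 187.6]
ee_rot: [-179.9, -0.0, -81.4]
force: [0.7, -0.2, 0.5]
gripper_width: 55.0
```

```bash
python3 st.py
```

```text
21.0 [[534.3 -13.3 187.6]
 [536.6 -13.4 191.4]
 [536.2 -13.4 189.4]] [ 0.5  2.8 -0.7] [-1.795e+02 -1.000e-01 -8.140e+01] 54.48795684972347
```

View pics/wl.png

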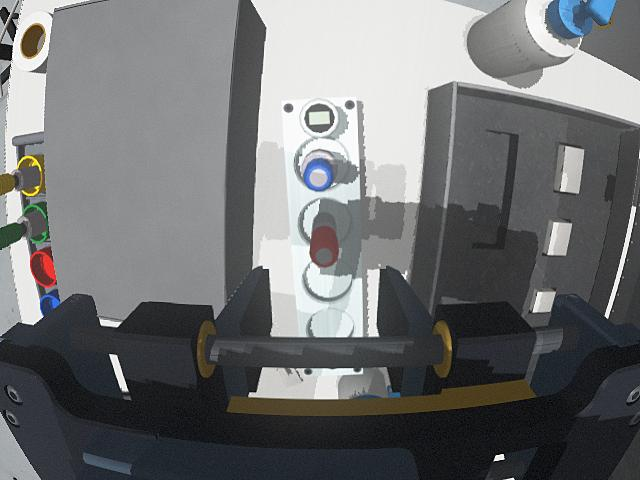

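Red stands in nest 2 (top at 324,255) and blue in nest 1 (318,175). Now green.

Call:
{"fn": "drive_tool", "kwargs": {"motion": [[[-0.001,0.008,0],[0,0,0]],[[-0.002,0.016,0],[0,0,0]],[[-0.0033,0.025,0],[0,0,0]],[[-0.0033,0.025,0],[0,0,0]],[[-0.0033,0.025,0],[0,0,0]],[[-0.0033,0.025,0],[0,0,0]],[[-0.0033,0.025,0],[0,0,0]],[[-0.0033,0.025,0],[0,0,0]],[[-0.0033,0.025,0],[0,0,0]],[[-0.0033,0.025,0],[0,0,0]]]}}

```text
time_s: 21.83
ee_pos: [502.8, 212.0, 183.6]
ee_rot: [179.8, -0.0, -81.4]
force: [0.4, 0.2, -0.2]
gripper_width: 54.5
```

Call:
{"fn": "drive_tool", "kwargs": {"motion": [[[-0.0033,0.025,0],[0,0,0]],[[-0.0033,0.025,0],[0,0,0]],[[-0.0033,0.025,0],[0,0,0]],[[-0.0025,0.02,0],[0,0,0]],[[-0.0014,0.011,0],[0,0,0]],[[0,0,-0.008],[0,0,0]],[[0,0,-0.012],[0,0,0]],[[0,0,-0.01],[0,0,0]],[[0,0,-0.003],[0,0,0]],[[0,0,0],[0,0,0]]]}}

```text
time_s: 22.67
ee_pos: [489.9, 315.3, 150.7]
ee_rot: [179.8, -0.1, -81.5]
force: [0.1, 0.1, -0.1]
gripper_width: 54.6
```

```bash
python3 st.py
```

```text
22.7667 [[489.9 315.3 150.7]
 [490.5 315.7 151.7]
 [490.9 316.1 152.4]] [-0.1  0.3  0.4] [180.   -0.  -81.5] 54.274980673334106
```

View pics/wl.png

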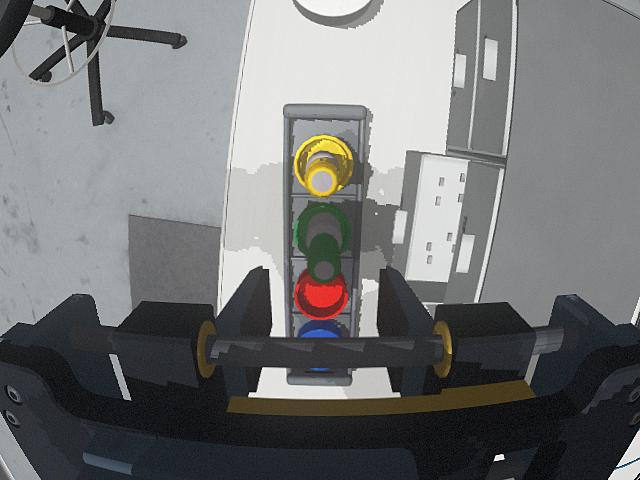

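Green's top is at (323,268), between the jaws, and nothing is in the way.

Call:
{"fn": "drive_tool", "kwargs": {"motion": [[[0,0.0003,-0.006],[0,0,0]],[[0,0,-0.013],[0,0,0]],[[0,0,-0.015],[0,0,0]],[[0,0,-0.015],[0,0,0]],[[0,0,-0.014],[0,0,0]],[[0,0,-0.01],[0,0,0]],[[0,0,-0.004],[0,0,0]],[[0,0,-0.001],[0,0,0]],[[0,0,0],[0,0,0]],[[0,0,0],[0,0,0]]]}}

```text
time_s: 23.6
ee_pos: [491.3, 317.4, 75.3]
ee_rot: [-179.9, 0.0, -81.4]
force: [0.5, 0.4, -0.1]
gripper_width: 54.7
```

Call:
{"fn": "drive_tool", "kwargs": {"motion": [[[0,0,0],[0,0,0]],[[0,0,0],[0,0,0]],[[0,0,0],[0,0,0]],[[0,0,0],[0,0,0]],[[0,0,0],[0,0,0]],[[0,0,0],[0,0,0]],[[0,0,0],[0,0,0]],[[0,0,0],[0,0,0]],[[0,0,0],[0,0,0]],[[0,0,0],[0,0,0]]], "claw": 0}}

```text
time_s: 24.43
ee_pos: [490.7, 317.0, 74.5]
ee_rot: [-180.0, -0.0, -81.4]
force: [-0.3, -0.3, 0.8]
gripper_width: 19.9
```

Call:
{"fn": "drive_tool", "kwargs": {"motion": [[[0,0,0.003],[0,0,0]],[[0,0,0.006],[0,0,0]],[[0,0,0.012],[0,0,0]],[[0,0,0.018],[0,0,0]],[[0,0,0.022],[0,0,0]],[[0,0,0.022],[0,0,0]],[[0,0,0.022],[0,0,0]],[[0,0,0.022],[0,0,0]],[[0,0,0.016],[0,0,0]],[[0,0,0.008],[0,0,0]]]}}

```text
time_s: 25.27
ee_pos: [491.5, 317.6, 228.4]
ee_rot: [-179.8, 0.1, -81.4]
force: [1.0, 0.3, -1.2]
gripper_width: 20.1
```

Call:
{"fn": "drive_tool", "kwargs": {"motion": [[[0,-0.007,0],[0,0,0]],[[-0.0005,-0.013,0],[0,0,0]],[[-0.0009,-0.025,0],[0,0,0]],[[-0.0009,-0.025,0],[0,0,0]],[[-0.0009,-0.025,0],[0,0,0]],[[-0.0009,-0.025,0],[0,0,0]],[[-0.0009,-0.025,0],[0,0,0]],[[-0.0009,-0.025,0],[0,0,0]],[[-0.0009,-0.025,0],[0,0,0]],[[-0.0009,-0.025,0],[0,0,0]]]}}

```text
time_s: 26.1
ee_pos: [481.2, 94.6, 223.8]
ee_rot: [179.8, -0.0, -81.4]
force: [-0.4, -0.7, -2.1]
gripper_width: 20.8
```

Call:
{"fn": "drive_tool", "kwargs": {"motion": [[[-0.0009,-0.025,0],[0,0,0]],[[-0.0009,-0.025,0],[0,0,0]],[[-0.0009,-0.025,0],[0,0,0]],[[-0.0009,-0.025,0],[0,0,0]],[[-0.0005,-0.014,0],[0,0,0]],[[0,-0.007,0],[0,0,0]],[[0,0,-0.01],[0,0,0]],[[0,0,-0.018],[0,0,0]],[[0,0,-0.015],[0,0,0]],[[0,0,-0.007],[0,0,0]]]}}

```text
time_s: 26.93
ee_pos: [476.7, -23.2, 172.4]
ee_rot: [179.7, 0.1, -81.4]
force: [-1.1, 0.7, -0.7]
gripper_width: 20.5
```

```bash
python3 st.py
```

```text
27.0333 [[476.7 -23.2 172.4]
 [476.4 -23.2 172. ]
 [477.3 -23.3 173.4]] [-0.7 -2.3 -0.8] [ 1.797e+02  1.000e-01 -8.140e+01] 20.585951985303126
```

View pics/wl.png

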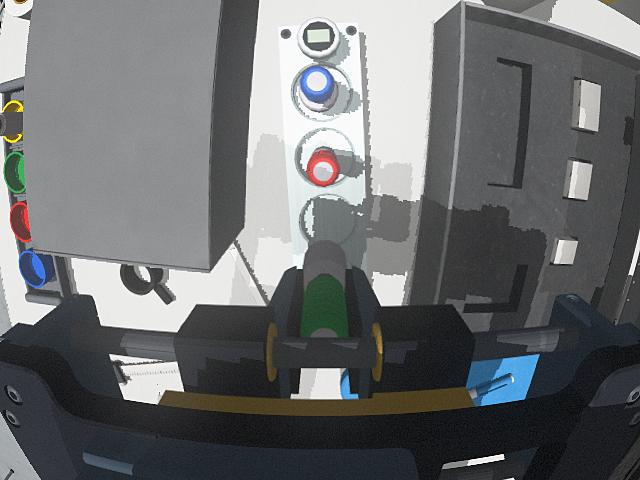

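Call:
{"fn": "drive_tool", "kwargs": {"motion": [[[0,-0.0005,-0.006],[0,0,0]],[[0,0,-0.013],[0,0,0]],[[0,0,-0.015],[0,0,0]],[[0,0,-0.015],[0,0,0]],[[0,0,-0.015],[0,0,0]],[[0,0,-0.013],[0,0,0]],[[0,0,-0.009],[0,0,0]],[[0,0,-0.005],[0,0,0]],[[0,0,-0.002],[0,0,0]],[[0,0,0],[0,0,0]]]}}

```text
time_s: 27.87
ee_pos: [479.2, -24.4, 82.6]
ee_rot: [-180.0, -0.0, -81.4]
force: [-0.4, 0.6, -1.5]
gripper_width: 20.6
```

Call:
{"fn": "drive_tool", "kwargs": {"motion": [[[0,0,-0.002],[0,0,0]],[[0,0,-0.001],[0,0,0]],[[0,0,-0.001],[0,0,0]],[[0,0,0],[0,0,0]],[[0,0,0],[0,0,0]],[[0,0,0],[0,0,0]],[[0,0,0],[0,0,0]],[[0,0,0],[0,0,0]],[[0,0,0],[0,0,0]],[[0,0,0],[0,0,0]]]}}

```text
time_s: 28.7
ee_pos: [478.9, -24.5, 78.5]
ee_rot: [-180.0, -0.0, -81.4]
force: [-0.2, -0.2, -0.7]
gripper_width: 20.2
```

```bash
python3 st.py
```

```text
28.8 [[478.9 -24.5  78.5]
 [478.9 -24.5  78.5]
 [478.9 -24.5  78.5]] [-0.7 -2.2 -0.6] [180.   -0.  -81.4] 20.393294563553038
```

Call:
{"fn": "drive_tool", "kwargs": {"motion": [[[0,0,-0.001],[0,0,0]],[[0,0,0],[0,0,0]],[[0,0,-0.0005],[0,0,0]],[[0,0,0],[0,0,0]],[[0,0,-0.0005],[0,0,0]],[[0,0,0],[0,0,0]],[[0,0,0],[0,0,0]],[[0,0,0],[0,0,0]],[[0,0,0],[0,0,0]],[[0,0,0],[0,0,0]]]}}

```text
time_s: 29.63
ee_pos: [478.9, -24.5, 76.5]
ee_rot: [-180.0, -0.0, -81.4]
force: [-0.4, 0.8, -0.2]
gripper_width: 20.4
```

```bash
python3 st.py
```

```text
29.7333 [[478.9 -24.5  76.5]
 [478.9 -24.5  76.5]
 [478.9 -24.5  76.5]] [-0.2 -1.2 -0.7] [-180.    -0.   -81.4] 20.307072962997452
```

Call:
{"fn": "drive_tool", "kwargs": {"motion": [[[0,0,-0.0005],[0,0,0]],[[0,0,0],[0,0,0]],[[0,0,-0.0003],[0,0,0]],[[0,0,0],[0,0,0]],[[0,0,0],[0,0,0]],[[0,0,0],[0,0,0]],[[0,0,0],[0,0,0]],[[0,0,0],[0,0,0]],[[0,0,0],[0,0,0]],[[0,0,0],[0,0,0]]]}}

```text
time_s: 30.57
ee_pos: [479.2, -24.5, 76.5]
ee_rot: [-179.9, -0.0, -81.4]
force: [-1.8, -0.7, 6.4]
gripper_width: 20.2
```

```bash
python3 st.py
```

```text
30.6667 [[479.2 -24.5  76.5]
 [479.2 -24.5  76.4]
 [479.2 -24.5  76.5]] [6.4 6.2 6.5] [-179.9   -0.   -81.4] 20.572424682511055
```

In contact (6 N up). Releasing green.

Call:
{"fn": "drive_tool", "kwargs": {"motion": [[[0,0,0],[0,0,0]],[[0,0,0],[0,0,0]],[[0,0,0],[0,0,0]],[[0,0,0],[0,0,0]],[[0,0,0.005],[0,0,0]],[[0,0,0.015],[0,0,0]],[[0,0,0.02],[0,0,0]],[[0,0,0.025],[0,0,0]],[[0,0,0.025],[0,0,0]],[[0,0,0.02],[0,0,0]]], "claw": 0.6}}

```text
time_s: 31.5
ee_pos: [479.3, -24.5, 187.8]
ee_rot: [-179.9, -0.0, -81.4]
force: [0.1, 0.0, 0.1]
gripper_width: 55.0
```

```bash
python3 st.py
```

```text
31.6 [[479.3 -24.5 187.8]
 [481.6 -24.7 191.3]
 [481.2 -24.6 189.3]] [0.1 3.6 0.3] [-1.796e+02 -1.000e-01 -8.140e+01] 54.517830536685395
```

View pics/wl.png

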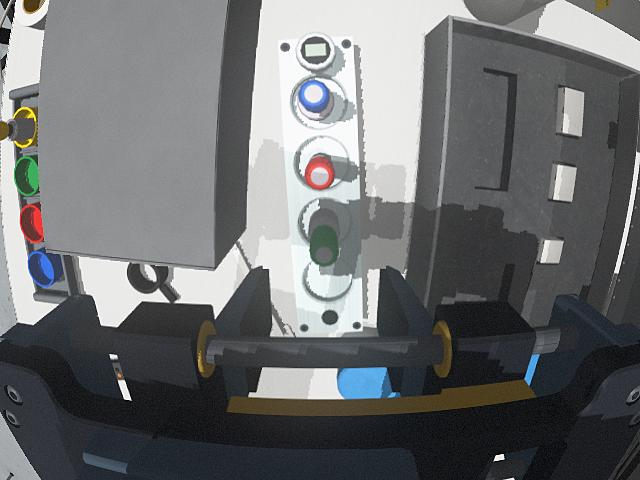

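Blue, red and green all stand in nests 1 to 3. Yellow is last.

Call:
{"fn": "drive_tool", "kwargs": {"motion": [[[0.0015,0.009,0],[0,0,0]],[[0.0028,0.016,0],[0,0,0]],[[0.0047,0.025,0],[0,0,0]],[[0.0047,0.025,0],[0,0,0]],[[0.0047,0.025,0],[0,0,0]],[[0.0047,0.025,0],[0,0,0]],[[0.0047,0.025,0],[0,0,0]],[[0.0047,0.025,0],[0,0,0]],[[0.0047,0.025,0],[0,0,0]],[[0.0047,0.025,0],[0,0,0]]]}}

```text
time_s: 32.43
ee_pos: [519.6, 202.1, 183.7]
ee_rot: [179.8, -0.0, -81.4]
force: [-0.5, -0.3, -0.4]
gripper_width: 54.8
```

Call:
{"fn": "drive_tool", "kwargs": {"motion": [[[0.0047,0.025,0],[0,0,0]],[[0.0047,0.025,0],[0,0,0]],[[0.0047,0.025,0],[0,0,0]],[[0.0047,0.025,0],[0,0,0]],[[0.0028,0.016,0],[0,0,0]],[[0.0013,0.009,0],[0,0,0]],[[0,0,-0.008],[0,0,0]],[[0,0,-0.012],[0,0,0]],[[0,0,-0.01],[0,0,0]],[[0,0,-0.003],[0,0,0]]]}}

```text
time_s: 33.27
ee_pos: [542.0, 323.8, 149.7]
ee_rot: [179.7, -0.1, -81.5]
force: [-0.1, -0.2, -0.8]
gripper_width: 55.0
```

```bash
python3 st.py
```

```text
33.3667 [[542.  323.8 149.7]
 [542.3 324.  150.1]
 [542.9 324.3 151.3]] [-0.8 -0.4  0.1] [ 1.798e+02 -1.000e-01 -8.150e+01] 54.506017642019465
```

View pics/wl.png

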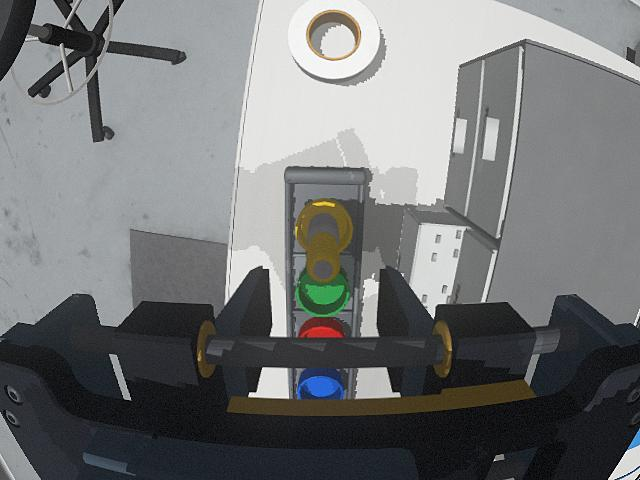

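Yellow's top is at (324,267), between the jaws. Going down.

Call:
{"fn": "drive_tool", "kwargs": {"motion": [[[0,0.0003,-0.006],[0,0,0]],[[0,0,-0.013],[0,0,0]],[[0,0,-0.015],[0,0,0]],[[0,0,-0.015],[0,0,0]],[[0,0,-0.014],[0,0,0]],[[0,0,-0.01],[0,0,0]],[[0,0,-0.004],[0,0,0]],[[0,0,-0.001],[0,0,0]],[[0,0,0],[0,0,0]],[[0,0,0],[0,0,0]]]}}

```text
time_s: 34.2
ee_pos: [544.3, 326.1, 75.6]
ee_rot: [-179.9, 0.0, -81.4]
force: [0.8, 0.8, 0.0]
gripper_width: 54.6
```

Call:
{"fn": "drive_tool", "kwargs": {"motion": [[[0,0,0],[0,0,0]],[[0,0,0],[0,0,0]],[[0,0,0],[0,0,0]],[[0,0,0],[0,0,0]],[[0,0,0],[0,0,0]],[[0,0,0],[0,0,0]],[[0,0,0],[0,0,0]],[[0,0,0],[0,0,0]],[[0,0,0],[0,0,0]],[[0,0,0],[0,0,0]]], "claw": 0}}

```text
time_s: 35.03
ee_pos: [543.7, 325.8, 74.7]
ee_rot: [-180.0, -0.0, -81.4]
force: [0.9, 0.1, 0.8]
gripper_width: 20.3
```

Call:
{"fn": "drive_tool", "kwargs": {"motion": [[[0,0,0.003],[0,0,0]],[[0,0,0.006],[0,0,0]],[[0,0,0.012],[0,0,0]],[[0,0,0.018],[0,0,0]],[[0,0,0.022],[0,0,0]],[[0,0,0.022],[0,0,0]],[[0,0,0.022],[0,0,0]],[[0,0,0.022],[0,0,0]],[[0,0,0.016],[0,0,0]],[[0,0,0.008],[0,0,0]]]}}

```text
time_s: 35.87
ee_pos: [544.5, 326.3, 228.7]
ee_rot: [-179.8, 0.1, -81.4]
force: [1.5, -0.2, -0.5]
gripper_width: 20.3
```

Call:
{"fn": "drive_tool", "kwargs": {"motion": [[[-0.003,-0.009,0],[0,0,0]],[[-0.006,-0.018,0],[0,0,0]],[[-0.0085,-0.0257,0],[0,0,0]],[[-0.0085,-0.0257,0],[0,0,0]],[[-0.0085,-0.0257,0],[0,0,0]],[[-0.0085,-0.0257,0],[0,0,0]],[[-0.0085,-0.0257,0],[0,0,0]],[[-0.0085,-0.0257,0],[0,0,0]],[[-0.0085,-0.0257,0],[0,0,0]],[[-0.0085,-0.0257,0],[0,0,0]]]}}

```text
time_s: 36.7
ee_pos: [464.6, 91.4, 224.2]
ee_rot: [179.8, -0.0, -81.4]
force: [-0.1, -0.2, -1.5]
gripper_width: 20.6
```

Call:
{"fn": "drive_tool", "kwargs": {"motion": [[[-0.0085,-0.0257,0],[0,0,0]],[[-0.0085,-0.0257,0],[0,0,0]],[[-0.0085,-0.0257,0],[0,0,0]],[[-0.0085,-0.0257,0],[0,0,0]],[[-0.0055,-0.017,0],[0,0,0]],[[-0.0029,-0.0089,0],[0,0,0]],[[0,0,-0.01],[0,0,0]],[[0,0,-0.018],[0,0,0]],[[0,0,-0.015],[0,0,0]],[[0,0,-0.007],[0,0,0]]]}}

```text
time_s: 37.53
ee_pos: [422.2, -35.2, 173.3]
ee_rot: [179.7, 0.1, -81.4]
force: [-0.2, 0.7, -1.6]
gripper_width: 20.6
```

```bash
python3 st.py
```

```text
37.6333 [[422.2 -35.2 173.3]
 [422.  -35.1 172.8]
 [422.8 -35.2 174.1]] [-1.6 -2.2 -0.7] [ 1.798e+02  1.000e-01 -8.140e+01] 20.46886019968653
```

View pics/wl.png

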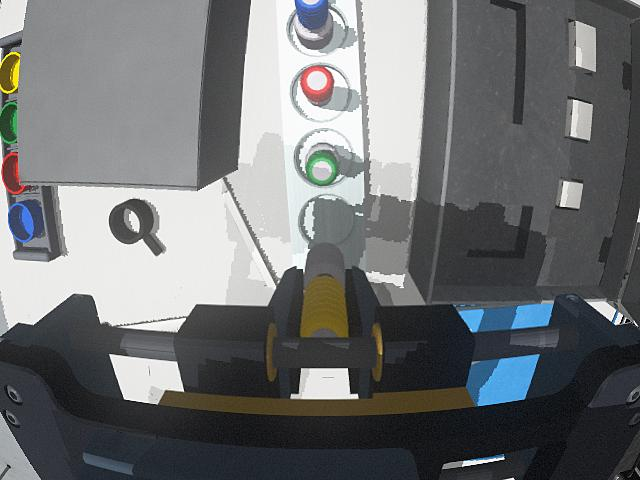

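Call:
{"fn": "drive_tool", "kwargs": {"motion": [[[0,0,-0.006],[0,0,0]],[[0,0,-0.013],[0,0,0]],[[0,0,-0.015],[0,0,0]],[[0,0,-0.015],[0,0,0]],[[0,0,-0.015],[0,0,0]],[[0,0,-0.013],[0,0,0]],[[0,0,-0.009],[0,0,0]],[[0,0,-0.005],[0,0,0]],[[0,0,-0.002],[0,0,0]],[[0,0,0],[0,0,0]]]}}

```text
time_s: 38.47
ee_pos: [424.6, -35.4, 82.8]
ee_rot: [-180.0, -0.0, -81.4]
force: [-0.9, -0.1, -1.7]
gripper_width: 20.5
```

Call:
{"fn": "drive_tool", "kwargs": {"motion": [[[0,0,-0.002],[0,0,0]],[[0,0,-0.001],[0,0,0]],[[0,0,-0.001],[0,0,0]],[[0,0,-0.0005],[0,0,0]],[[0,0,-0.0005],[0,0,0]],[[0,0,0],[0,0,0]],[[0,0,0],[0,0,0]],[[0,0,0],[0,0,0]],[[0,0,0],[0,0,0]],[[0,0,0],[0,0,0]]]}}

```text
time_s: 39.3
ee_pos: [424.3, -35.5, 77.7]
ee_rot: [-180.0, -0.0, -81.4]
force: [-0.1, 0.1, -1.6]
gripper_width: 20.3
```

Call:
{"fn": "drive_tool", "kwargs": {"motion": [[[0,0,-0.0005],[0,0,0]],[[0,0,0],[0,0,0]],[[0,0,-0.0003],[0,0,0]],[[0,0,0],[0,0,0]],[[0,0,0],[0,0,0]],[[0,0,0],[0,0,0]],[[0,0,0],[0,0,0]],[[0,0,0],[0,0,0]],[[0,0,0],[0,0,0]],[[0,0,0],[0,0,0]]]}}

```text
time_s: 40.13
ee_pos: [424.3, -35.5, 76.9]
ee_rot: [-180.0, -0.0, -81.4]
force: [-0.1, -0.1, -1.9]
gripper_width: 20.0
```

```bash
python3 st.py
```

```text
40.2333 [[424.3 -35.5  76.9]
 [424.3 -35.5  76.9]
 [424.3 -35.5  76.9]] [-1.9 -2.7 -1.4] [180.   -0.  -81.4] 20.551336673435813
```

Not in contact yet, so I'll go a little further.

Call:
{"fn": "drive_tool", "kwargs": {"motion": [[[0,0,-0.0005],[0,0,0]],[[0,0,0],[0,0,0]],[[0,0,-0.0003],[0,0,0]],[[0,0,0],[0,0,0]],[[0,0,0],[0,0,0]],[[0,0,0],[0,0,0]],[[0,0,0],[0,0,0]],[[0,0,0],[0,0,0]],[[0,0,0],[0,0,0]],[[0,0,0],[0,0,0]]]}}

```text
time_s: 41.07
ee_pos: [424.6, -35.5, 76.7]
ee_rot: [-180.0, -0.0, -81.4]
force: [-1.0, 0.1, 5.9]
gripper_width: 20.9
```

```bash
python3 st.py
```

```text
41.1667 [[424.6 -35.5  76.7]
 [424.6 -35.5  76.7]
 [424.6 -35.5  76.7]] [5.9 4.6 5.5] [-180.    -0.   -81.4] 20.71383268217256
```

In contact. Releasing, then up and clear.

Call:
{"fn": "drive_tool", "kwargs": {"motion": [[[0,0,0],[0,0,0]],[[0,0,0],[0,0,0]],[[0,0,0],[0,0,0]],[[0,0,0],[0,0,0]],[[0,0,0.005],[0,0,0]],[[0,0,0.015],[0,0,0]],[[0,0,0.02],[0,0,0]],[[0,0,0.025],[0,0,0]],[[0,0,0.025],[0,0,0]],[[0,0,0.02],[0,0,0]]], "claw": 0.6}}

```text
time_s: 42.0
ee_pos: [424.7, -35.5, 188.1]
ee_rot: [-179.9, -0.0, -81.4]
force: [0.5, -0.0, -0.6]
gripper_width: 54.2
```

Call:
{"fn": "drive_tool", "kwargs": {"motion": [[[0,0,0.02],[0,0,0]],[[0,0.01,0.02],[0,0,0]],[[0,0.02,0.02],[0,0,0]],[[0,0.025,0.02],[0,0,0]],[[0,0.025,0.02],[0,0,0]],[[-0.01,0.025,0],[0,0,0]],[[-0.01,0.025,0],[0,0,0]],[[-0.01,0.025,0],[0,0,0]],[[-0.01,0.025,0],[0,0,0]],[[-0.01,0.02,0],[0,0,0]]]}}

```text
time_s: 42.83
ee_pos: [373.5, 166.0, 286.4]
ee_rot: [-180.0, 0.0, -81.4]
force: [0.3, -0.1, 0.3]
gripper_width: 54.4
```

Call:
{"fn": "drive_tool", "kwargs": {"motion": [[[-0.005,0.01,0],[0,0,0]],[[0,0,0],[0,0,0]],[[0,0,0],[0,0,0]],[[0,0,0],[0,0,0]],[[0,0,0],[0,0,0]],[[0,0,0],[0,0,0]],[[0,0,0],[0,0,0]],[[0,0,0],[0,0,0]],[[0,0,0],[0,0,0]],[[0,0,0],[0,0,0]]]}}

```text
time_s: 43.67
ee_pos: [369.3, 174.4, 286.1]
ee_rot: [180.0, -0.0, -81.4]
force: [-0.3, -0.3, 0.3]
gripper_width: 55.1
```

```bash
python3 - <<'E'
from h import *
s=env.state();print(s['time_s'],s['ee_pos'].round(1),s['force'].round(1))
a=env.grab_frame('top')[:,:,::-1];cv2.imwrite('pics/t9.png',a)
cv2.imwrite('pics/t9c.png',cv2.resize(a[140:340,370:480],None,fx=3,fy=3,interpolation=cv2.INTER_CUBIC))
cv2.imwrite('pics/w9.png',env.grab_frame('wrist')[:,:,::-1])
E
```

```text
43.6667 [369.3 174.4 286.1] [-0.3 -0.3  0.3]
```

View pics/t9c.png

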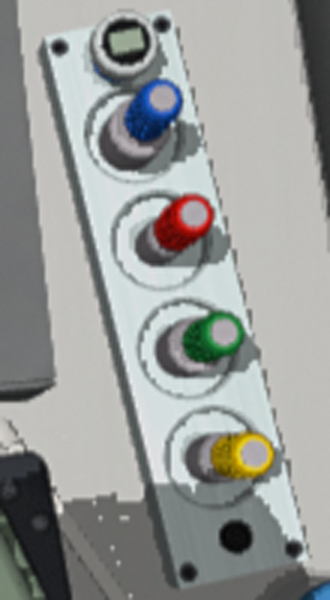

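View pics/w9.png

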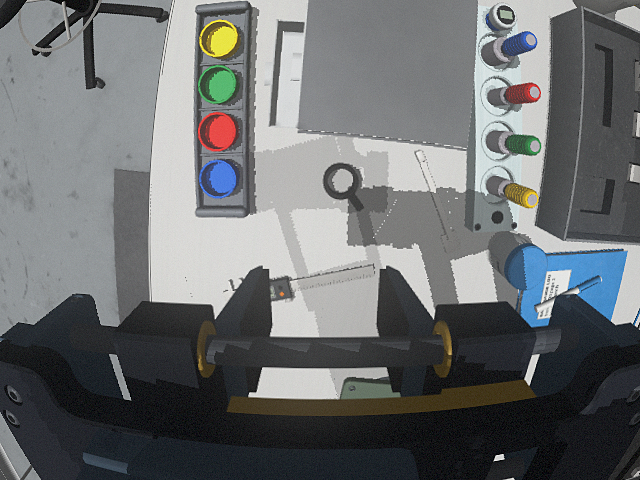

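Top centres in the crop: blue (163,98), red (197,214), green (223,332), yellow (258,453). I'll check them on the plane z=116.

```bash
python3 - <<'E'
from h import *
N=np.array([[588.6,-1.2],[533.7,-12.7],[478.9,-24.1],[424.1,-35.6]])
for n,c in zip(N,[(163,98),(197,214),(223,332),(258,453)]):
    p=plane('top',*(np.array([370,140])+(np.array(c)+.5)/3-.5),116)[:2]; print(p.round(1),(p-n).round(1))
E
```

```text
[586.6  -1. ] [-2.   0.2]
[532.7 -14.1] [-1.  -1.4]
[478.7 -23.3] [-0.2  0.8]
[424.  -36.4] [-0.1 -0.8]
```

All four tops are within about 2 mm of the nest centres, and the gauges stand upright. Handing in.

```bash
python3 -c "
from workcell import env
print(env.job_done())"
```

```text
the job is handed in; nothing more can be done
None
```

All four gauges are standing upright in the soak block, and I handed the job in at about 43.8 s of the 109 s allowed; no verdict was reported. Counting from the thermometer, the order is blue, red, green, yellow, the same as their cups counted from the robot. I carried each one over the cabinet, lowered it until the force reading showed it on the nest floor (3 to 6 N), and only then let go.

In the last top and wrist pictures, all four cups are empty and each gauge is in its own nest. The top of each gauge is within about 2 mm of its nest's centre. The arm is well clear and touching nothing. None of my checks failed or disagreed.

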